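# Find the packed lunchbox by feel and park it at the back rail

### The arm

A 6-joint arm with a two-finger parallel gripper is mounted at the origin on the work surface. World frame = base frame: x ahead of the robot, y to its left, z up, the work surface at z = 0. Lengths are in m, angles in rad, forces in N, time in s.
With the tool pointing down it reaches from about 0.4 to 0.825 m from the base axis. Payload 7 kg.
Tool frame: the origin (TCP) lies between the finger pads; the fingertips stand 11 mm ahead of it and the grasp point (between the pads) lies 8 mm behind it (robot.tip_reach is the z of the fingertips in the tool frame, in m); z points along the fingers, y is the line along which they close (so a half turn about z gives the same grasp; the last joint's range is limited). The gripper opens to 85 mm and grips with 20 to 120 N. Pads are 22 mm wide; open, the fingers measure 114 mm over their backs; the gripper's body (76 mm by 85 mm) begins 54 mm behind the grasp point. The pads swing forward as they close: fully open they stand 13 mm farther back than shut.
Start: joints at [-0.847, 0.359, 0.012, 0, -1.224, -0.288], TCP at [0.285, -0.612, 0.242] pointing down, gripper open.
Joint ranges: [-3.07, 3.07], [-1.43, 2.12], [-1.02, 1.25], [-3.03, 1.67], [-3.05, -0], [-3.03, 3.03]. Speed limits (rad/s): [2.39, 2.39, 3.01, 3.14, 3.14, 3.14].

### API

Orientations are given as a 3x3 rotation matrix whose columns are the frame's x, y, z axes.
In Python, from bench import robot gives the robot as it stands.
- The arm moves only by the shell command python3 -m inch 'ROWS' [FORCE]. ROWS is JSON, a list of rows, each a list of 3 entries, a list of its own where there are three numbers: the opening, from 0 (shut) to 1 (fully open), then the shift along the tool's x, y, z in cm, then the turn about the tool's z in rad. A call has 1 to 12 rows; each row shifts and turns the commanded pose from where the row before left it, along the tool's axes as they then stand; what a row does not reach is not made up. A row lasts 1/12 s, in which the tool goes at most 41.7 mm and 7.16 degrees, less where a joint would pass 70% of its speed; a pose out of reach is approached as far as the arm can. A call with a gripper value outside its range is refused whole. The fingers move at their own pace and stop on an object; FORCE is the grip in N (left out, the last holds). Time passes only in rows, so rows that do not move let the fingers close. It gives the time, the measured TCP pose, the force, the opening and the grip force at its end, in the units of the state.
- robot.get_obs(): the state, without advancing time (a new reading comes with each control period).
- robot.get_image(name): name is "scene" or "top" or "wrist"; returns the picture (420x560x3 uint8, red, green, blue); there is no depth.
- robot.camera_model(name): a dict with "fx", "fy", "cx", "cy" (pixels), "rvec" (rotation vector, rad) and "tvec" (3), from world to camera coordinates, as OpenCV has them. Camera axes: x right, y down, z forward; pixel columns grow to the right and rows downward; lengths in m; the calibration is good to about 2 mm. A picture is of the moment at which its call begins: read the wrist's pose just before it. camera_model takes no time and is no camera call; for the wrist camera it gives the pose at the moment of the call.
- robot.finish_job(): hands the job in; it is judged then, once.
The state is a dict: "clock": time; "q": joint angles; "dq": joint speeds; "joint_efforts": joint torques, N m; "eef_pos": TCP position; "orientation": TCP orientation; "contact_force": force on the tool from outside, world axes, zero at the start; "ft_torque": the same for the moment, N m; "finger_gap": finger opening in m; "gripper_force": force on a finger pad.
Only numpy, scipy, OpenCV 4.12 (cv2) and the standard library are available. Lean on these libraries where they do the work, as an engineer would, in place of code of your own. Each camera call takes 0.05 s, during which the arm holds its last target. There are 200 camera calls.

### The job

One of the three identical blue lunchboxes is packed and the other two are all but empty: feel which by gently raising the tab end of a box just slightly, with its far end kept on the bench, before you shift any of them. Then slide the packed one along the bench, never lifting it clear, until its plain far end sits flush and square against the back rail, pressing only gently, and let go. Leave the empty boxes where they stand and do not disturb the other things.

Things in the scene. Friction and masses are not known exactly. Their poses are not given: they have to be found in the camera images.
- table: the stainless steel bench top, level, at height 0; its pose carries no other meaning
- rail: fixed aluminium back rail standing on the bench, a straight bar 20 mm thick, 900 mm long, 45 mm high. Origin: centre of its underside. x axis: across its thickness, pointing away from the robot; y axis: along its length. The face turned to the robot lies 10 mm before the origin (local x = -10 mm). Its place and its yaw (up to 4 degrees) vary
- box_a: one of three identical opaque blue plastic lunchboxes, lid clipped shut: 130 mm long (x), 90 mm wide (y), 58 mm high, standing 50 mm or more before the rail. Origin: centre of its underside; x axis: from the tab end to the plain far end, roughly away from the robot (yaw within 0.3 rad). Exactly one box, not known by sight, is packed: 0.70 to 0.88 kg in all; the other two weigh about 0.2 kg
- box_a_tab (a point): grasp point in the white grab tab of box_a, a rigid block on the middle of the near end wall: 30 mm long (x), 24 mm wide (y, pinch it from above, 30 N is fine), 12 mm thick, top 52 mm over the bench. The point is 82 mm before the box's origin, 17 mm out from the wall, 46 mm up. Raising it takes about 0.44 of the weight: 1 N for an empty box, 3 to 4 N for the packed one
- box_a_far (a point): middle of the lower edge of the plain far end of box_a, 65 mm beyond its origin, at the bench; the far end wall is upright and flat
- box_a_near (a point): middle of the lower edge of the tab end of box_a, 65 mm before its origin, at the bench. A firm pinch on the tab carries the whole box level instead of letting it pivot, so when raising the tab end pinch lightly (about 8 N) and swing the tool about the far lower edge along with the box; 10 to 15 mm is enough
- box_b: one of three identical opaque blue plastic lunchboxes, lid clipped shut: 130 mm long (x), 90 mm wide (y), 58 mm high, standing 50 mm or more before the rail. Origin: centre of its underside; x axis: from the tab end to the plain far end, roughly away from the robot (yaw within 0.3 rad). Exactly one box, not known by sight, is packed: 0.70 to 0.88 kg in all; the other two weigh about 0.2 kg
- box_b_tab (a point): grasp point in the white grab tab of box_b, a rigid block on the middle of the near end wall: 30 mm long (x), 24 mm wide (y, pinch it from above, 30 N is fine), 12 mm thick, top 52 mm over the bench. The point is 82 mm before the box's origin, 17 mm out from the wall, 46 mm up. Raising it takes about 0.44 of the weight: 1 N for an empty box, 3 to 4 N for the packed one
- box_b_far (a point): middle of the lower edge of the plain far end of box_b, 65 mm beyond its origin, at the bench; the far end wall is upright and flat
- box_b_near (a point): middle of the lower edge of the tab end of box_b, 65 mm before its origin, at the bench. A firm pinch on the tab carries the whole box level instead of letting it pivot, so when raising the tab end pinch lightly (about 8 N) and swing the tool about the far lower edge along with the box; 10 to 15 mm is enough
- box_c: one of three identical opaque blue plastic lunchboxes, lid clipped shut: 130 mm long (x), 90 mm wide (y), 58 mm high, standing 50 mm or more before the rail. Origin: centre of its underside; x axis: from the tab end to the plain far end, roughly away from the robot (yaw within 0.3 rad). Exactly one box, not known by sight, is packed: 0.70 to 0.88 kg in all; the other two weigh about 0.2 kg
- box_c_tab (a point): grasp point in the white grab tab of box_c, a rigid block on the middle of the near end wall: 30 mm long (x), 24 mm wide (y, pinch it from above, 30 N is fine), 12 mm thick, top 52 mm over the bench. The point is 82 mm before the box's origin, 17 mm out from the wall, 46 mm up. Raising it takes about 0.44 of the weight: 1 N for an empty box, 3 to 4 N for the packed one
- box_c_far (a point): middle of the lower edge of the plain far end of box_c, 65 mm beyond its origin, at the bench; the far end wall is upright and flat
- box_c_near (a point): middle of the lower edge of the tab end of box_c, 65 mm before its origin, at the bench. A firm pinch on the tab carries the whole box level instead of letting it pivot, so when raising the tab end pinch lightly (about 8 N) and swing the tool about the far lower edge along with the box; 10 to 15 mm is enough
- jar: bystander: glass salad jar with green twist cap, 80 mm across, 105 mm high, at the left; origin at the centre of its underside
- cupcake_case: bystander: red silicone cupcake case, 68 mm across the rim, 32 mm high, between two lunchboxes; origin at the centre of its underside
- pepper_mill: bystander: small dark wooden pepper mill, 42 mm across, 90 mm high, between two lunchboxes; origin at the centre of its underside
- chopsticks: bystander: bamboo chopstick pair in a paper band, 230 mm long (x), 15 mm wide, 7 mm high, lying at the right; origin at the centre of its underside
Mind the look-alikes: they are no part of the job. What is shaped like the box_b but pink is not meant.

How it is judged:
By the outcome, as a careful person would: the job done as asked, in the order asked, and still so for the second after the job is handed in, with the robot touching nothing.
It also fails if it takes over 72 s, if anything falls off the work surface, if the arm or the gripper's body presses on something with over 40 N, if the wrist force passes 120 N, or if a joint passes its speed limit or range.

## Working session

There is one attempt and no reset: what is moved stays moved. The work goes in short steps, Python scripts to look and compute and a shell command to move; the robot and the scene stay as the last step left them, time stands still between calls to the robot, and variables do not carry over. Pictures are saved under pics/ and viewed, at most 10 in all, crops included, and the job is handed in when it is done.

```bash
ls; mkdir -p pics
python3 - <<'E'
from bench import robot
import cv2,numpy as np
o=robot.get_obs();print({k:np.round(v,3).tolist() for k,v in o.items()}, robot.tip_reach)
for n in ("scene","top"):
    im=robot.get_image(n); cv2.imwrite(f"pics/{n}0.png",im[:,:,::-1])
    m=robot.camera_model(n);print(n,m)
E
```

```text
pics
{'clock': 0.0, 'q': [-0.847, 0.359, 0.011, -0.0, -1.224, -0.288], 'dq': [-0.002, -0.001, 0.0, -0.001, -0.001, -0.0], 'joint_efforts': [-0.0, -58.333, 29.342, 6.936, -0.006, 0.0], 'eef_pos': [0.285, -0.612, 0.241], 'orientation': [[-0.907, -0.422, -0.001], [-0.422, 0.907, 0.001], [0.0, 0.002, -1.0]], 'contact_force': [0.282, -0.335, 0.319], 'ft_torque': [-0.016, -0.046, -0.002], 'gripper_force': 0.0, 'finger_gap': 0.085} 0.011
scene {'fx': 498.5149262841608, 'fy': 498.5149262841608, 'cx': 281.0004288419508, 'cy': 208.734916918826, 'rvec': array([ 1.64947784,  1.61789507, -0.82570355]), 'tvec': array([ 0.00401543, -0.26989184,  2.00497549])}
top {'fx': 467.88852854564976, 'fy': 467.88852854564976, 'cx': 275.7551137649967, 'cy': 205.2857241656389, 'rvec': array([ 2.1827883 , -2.15918351,  0.13731364]), 'tvec': array([-0.02921843,  0.53264819,  1.48655454])}
```

View pics/scene0.png

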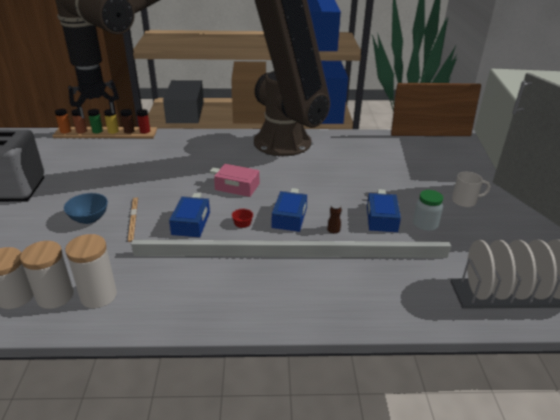

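View pics/top0.png

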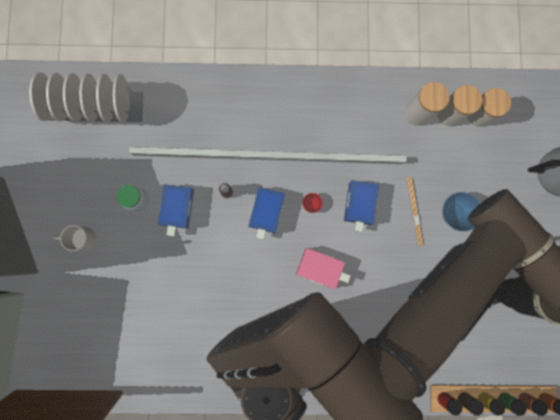

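The scene view shows three blue boxes at (190,216), (290,210) and (383,211), with the pink look-alike at (237,180). In the top view the blue boxes are at (176,207), (267,211) and (361,203), and the white tabs at (171,231), (261,234) and (359,227). The pink box is at (322,268), the rail runs (130,151)–(406,159), the mill is at (225,190), the cupcake case at (313,203) and the chopsticks at (416,211).

Candidates for the box are those three blue ones. The pink box (322,268) and the blue bowl (462,211) are rejected.

```bash
cat > h.py <<'E'
import cv2,numpy as np
from bench import robot
def P(m):
    R=cv2.Rodrigues(np.array(m["rvec"]))[0];return R,np.array(m["tvec"]),np.array([[m["fx"],0,m["cx"]],[0,m["fy"],m["cy"]],[0,0,1]])
def ray(m,uv):
    R,t,K=P(m);d=R.T@np.linalg.inv(K)@np.array([uv[0],uv[1],1.]);return -R.T@t,d/np.linalg.norm(d)
def onz(m,uv,z):
    c,d=ray(m,uv);return c+d*(z-c[2])/d[2]
def tri(rs):
    A=0;b=0
    for c,d in rs:
        M=np.eye(3)-np.outer(d,d);A=A+M;b=b+M@c
    return np.linalg.solve(A,b)
def proj(m,X):
    R,t,K=P(m);p=K@(R@np.array(X)+t);return p[:2]/p[2]
def blobs(mask,amin,amax=1e9):
    n,l,s,c=cv2.connectedComponentsWithStats(mask.astype(np.uint8))
    return [(s[i,4],c[i],l==i,s[i,:4]) for i in range(1,n) if amin<s[i,4]<amax]
E
python3 - <<'E'
from h import *
T={}
for n in("scene","top"):
    im=cv2.imread(f"pics/{n}0.png");m=robot.camera_model(n);hsv=cv2.cvtColor(im,cv2.COLOR_BGR2HSV)
    H,S,V=[hsv[:,:,i].astype(int) for i in range(3)]
    bl=(H>108)&(H<128)&(S>150)
    for a,c,k,bb in blobs(bl,150):
        ys,xs=np.nonzero(k);r=cv2.minAreaRect(np.c_[xs,ys].astype(np.float32))
        print(n,"blue",a,c.round(1),np.round(r[0],1),np.round(r[1],1),round(r[2],1),onz(m,r[0],.05).round(3))
    w=(S<45)&(V>165)
    for a,c,k,bb in blobs(w,15):
        if n=="top" and 120<c[0]<420 and 130<c[1]<290 or n=="scene" and 100<c[0]<460 and 160<c[1]<270:
            print(n,"white",a,c.round(1),bb,onz(m,c,.05).round(3))
    pk=(H>160)&(S>100)&(V>120)
    for a,c,k,bb in blobs(pk,80): print(n,"red",a,c.round(1),onz(m,c,.03).round(3))
E
```

```text
scene blue 1214 [325.   22.5] [323.5  24.5] [49. 31.] 90.0 [-1.571  0.319  0.05 ]
scene blue 1092 [335.5  89.9] [334.9  91.5] [61.3 24.8] 89.0 [-0.41   0.258  0.05 ]
scene blue 906 [288.4 211.6] [288.2 210.9] [29.7 36.7] 10.0 [0.555 0.001 0.05 ]
scene blue 943 [383.5 212.8] [384. 212.] [36. 30.] 90.0 [0.562 0.294 0.05 ]
scene blue 1019 [188.6 217.1] [189.  216.5] [37.2 37.4] 5.2 [ 0.583 -0.296  0.05 ]
scene red 566 [239.4 174.9] [ 0.309 -0.158  0.03 ]
top blue 591 [266.6 209. ] [266.6 209. ] [19.5 32.1] 13.4 [0.518 0.006 0.05 ]
top white 1472 [265.8 153.8] [129 147 277  15] [0.698 0.011 0.05 ]
top white 45 [415.9 219.7] [413 215   6  10] [ 0.49  -0.472  0.05 ]
top white 76 [358.9 226.5] [355 222   9  10] [ 0.466 -0.289  0.05 ]
top white 63 [170.5 230.6] [167 226   8  10] [0.446 0.31  0.05 ]
top white 81 [260.2 234. ] [256 229  10  11] [0.438 0.025 0.05 ]
top white 66 [344.1 277.2] [339 273  11   9] [ 0.305 -0.241  0.05 ]
top red 1013 [320.4 268. ] [ 0.333 -0.168  0.03 ]
```

```bash
python3 -m inch '[[0.5,[-2.8,2.0,0],0],[0.5,[-2.8,2.0,0],0],[0.5,[-2.8,2.0,0],0],[0.5,[-2.8,2.0,0],0],[0.5,[-2.8,2.0,0],0],[0.5,[-2.8,2.0,0],0],[0.5,[-2.8,2.0,0],0],[0.5,[-2.8,2.0,0],0],[0.5,[0,0,0],0.11],[0.5,[0,0,0],0.11],[0.5,[0,0,0],0.11],[0.5,[0,0,0],0.11]]'
python3 - <<'E'
from h import *
m=robot.camera_model("wrist");print(m);R,t,K=P(m);print("cam",-R.T@t,R[2])
o=robot.get_obs();print(o["eef_pos"],o["orientation"],o["q"])
cv2.imwrite("pics/w1.png",robot.get_image("wrist")[:,:,::-1])
E
```

```text
clock: 1.1
eef_pos: [0.4205, -0.3717, 0.242]
orientation: [[-1.0, 0.009, -0.0], [0.009, 1.0, 0.0], [0.0, 0.0, -1.0]]
contact_force: [0.2, 0.3, 0.8]
finger_gap: 0.0424
gripper_force: 0.0
{'fx': 312.95986898745116, 'fy': 312.95986898745116, 'cx': 274.5196332214907, 'cy': 216.71784144684304, 'rvec': array([-2.08843619, -2.06759395, -0.27958167]), 'tvec': array([ 0.36828712, -0.44426043,  0.26649912])}
cam [ 0.35417704 -0.37213544  0.37429715] [ 0.26475263 -0.00180528 -0.96431467]
[ 0.4204981  -0.3717241   0.24201861] [[-9.99961401e-01  8.77296040e-03 -4.80289650e-04]
 [ 8.77278105e-03  9.99961448e-01  3.74248777e-04]
 [ 4.83554404e-04  3.70020856e-04 -9.99999815e-01]] [-3.75260855e-01  1.72944703e-01 -2.42420926e-01 -1.88124206e-04
 -1.15601474e+00 -1.20423259e+00]
```

View pics/w1.png

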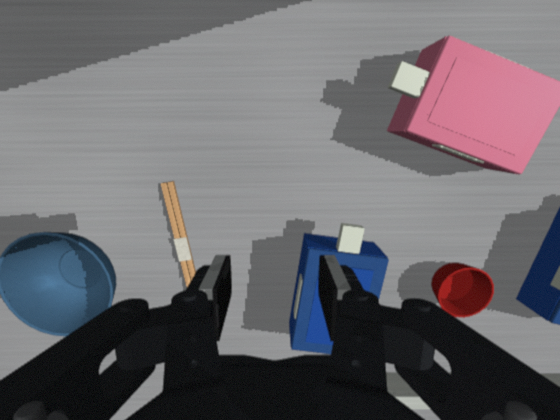

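The wrist view shows the right box's tab at (350,238), the pink box's tab at (410,78), the chopsticks at (180,240) and the cupcake case at (463,290). I'll take a second wrist view to triangulate.

```bash
cat >> h.py <<'E'
import pickle
def snap(tag):
    m=robot.camera_model("wrist");im=robot.get_image("wrist")[:,:,::-1].copy()
    cv2.imwrite(f"pics/{tag}.png",im);pickle.dump(m,open(f"pics/{tag}.pkl","wb"));return m,im
def tab(m,im,guess,rad=45):
    g=proj(m,[*guess,.05]);hsv=cv2.cvtColor(im,cv2.COLOR_BGR2HSV)
    w=(hsv[:,:,1]<50)&(hsv[:,:,2]>175)
    b=[x for x in blobs(w,100,4000) if np.linalg.norm(x[1]-g)<rad]
    b=max(b,key=lambda x:x[0]);ys,xs=np.nonzero(b[2])
    q=cv2.boxPoints(cv2.minAreaRect(np.c_[xs,ys].astype(np.float32)))
    W=np.array([onz(m,p,.052) for p in q])
    L=np.linalg.norm(W[1]-W[0]),np.linalg.norm(W[2]-W[1])
    e=W[1]-W[0];y=(np.arctan2(e[1],e[0])+np.pi/4)%(np.pi/2)-np.pi/4
    return b[1],W.mean(0),np.round(L,4),y,b[0]
def edges(m,im,c,yaw):  # blue top-face: sides cast on z=.058
    hsv=cv2.cvtColor(im,cv2.COLOR_BGR2HSV);return (hsv[:,:,0]>105)&(hsv[:,:,0]<130)&(hsv[:,:,1]>130)
E
python3 -m inch '[[0.5,[0.25,2.0,0],0],[0.5,[0.25,2.0,0],0],[0.5,[0.25,2.0,0],0],[0.5,[0.25,2.0,0],0],[0.5,[0,0,0],0]]'
python3 - <<'E'
from h import *
m2,i2=snap("w2")
m1=pickle.loads(pickle.dumps(robot.camera_model("wrist")))
m1.update(rvec=np.array([-2.08843619,-2.06759395,-0.27958167]),tvec=np.array([0.36828712,-0.44426043,0.26649912]))
i1=cv2.imread("pics/w1.png");g=(.466,-.289);rs=[]
for m,i in((m1,i1),(m2,i2)):
    r=tab(m,i,g);print(r[0].round(1),r[1].round(4),r[2],round(r[3],3),r[4]);rs.append(ray(m,r[0]))
print("tri",tri(rs).round(4))
cr=i2[150:420,130:430];cv2.imwrite("pics/c2.png",cv2.resize(cr,None,fx=2,fy=2))
E
```

```text
clock: 1.57
eef_pos: [0.4099, -0.29, 0.2423]
orientation: [[-1.0, 0.001, 0.0], [0.001, 1.0, 0.001], [-0.0, 0.001, -1.0]]
contact_force: [-0.1, -0.1, -0.4]
finger_gap: 0.0425
gripper_force: 0.0
[351.  238.9] [ 0.4689 -0.2895  0.052 ] [0.0299 0.0232] -0.143 533
[275.5 248.5] [ 0.4687 -0.2896  0.052 ] [0.0291 0.0231] -0.143 522
tri [ 0.4684 -0.2898  0.0525]
```

View pics/c2.png

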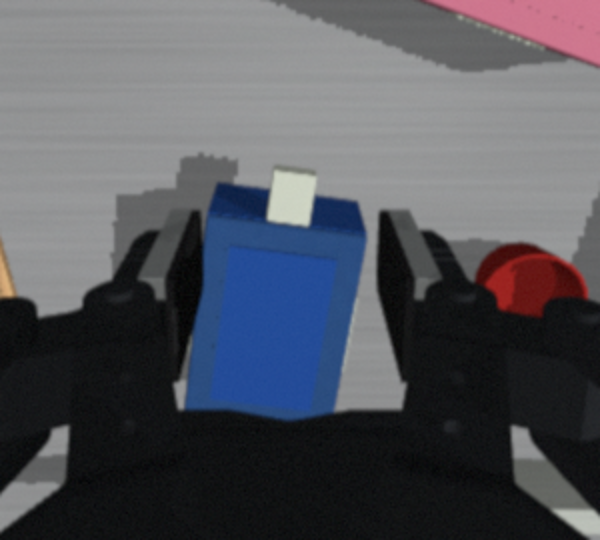

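The crop confirms the choice: a blue box whose tab is at about (275,248) in the full image. The tab measures 29×23 mm at height 0.0525, with yaw -0.143, which agrees with the text.

```bash
python3 -m inch '[[0.5,[0,0,0],0.0715],[0.5,[0,0,0],0.0715],[0.5,[-1.6,0.3,2],0],[0.5,[-1.6,0.3,2],0],[0.5,[-1.6,0.3,2],0],[0.5,[0,0,2.8],0],[0.5,[0,0,2.8],0],[0.5,[0,0,2.8],0],[0.5,[0,0,2.8],0],[0.5,[0,0,1.2],0],[0.5,[0,0,1.2],0],[0.5,[0,0,0],0]]'
python3 -m inch '[[0.5,[0,0,0],0],[0.5,[0,0,0],0],[0.5,[0,0,0],0]]' 8
```

```text
clock: 2.62
eef_pos: [0.4579, -0.2905, 0.0434]
orientation: [[-0.989, 0.146, -0.005], [0.146, 0.989, 0.001], [0.005, 0.001, -1.0]]
contact_force: [-0.9, 1.0, -0.1]
finger_gap: 0.0428
gripper_force: 0.0
clock: 2.87
eef_pos: [0.4603, -0.2908, 0.0473]
orientation: [[-0.989, 0.146, 0.002], [0.146, 0.989, -0.0], [-0.002, -0.0, -1.0]]
contact_force: [-0.7, -0.6, -0.3]
finger_gap: 0.0427
gripper_force: 0.0
```

```bash
python3 -m inch '[[0.35,[0,0.2,0.1],0],[0.29,[0,0,0],0],[0.29,[0,0,0],0],[0.27,[0,0,0],0],[0.27,[0,0,0],0],[0.27,[0,0,0],0]]' 8
python3 -m inch '[[0.25,[0,0,0],0],[0.25,[0,0,0],0],[0.25,[0,0,0],0]]' 8
```

```text
clock: 3.37
eef_pos: [0.4601, -0.2883, 0.0459]
orientation: [[-0.989, 0.146, 0.001], [0.146, 0.989, -0.0], [-0.001, 0.0, -1.0]]
contact_force: [-1.4, 2.8, 5.9]
finger_gap: 0.0238
gripper_force: 20.0
clock: 3.62
eef_pos: [0.4601, -0.2883, 0.0459]
orientation: [[-0.989, 0.146, 0.001], [0.146, 0.989, -0.0], [-0.001, -0.0, -1.0]]
contact_force: [-1.0, 3.9, 6.5]
finger_gap: 0.0235
gripper_force: 20.0
```

```bash
python3 -m inch '[[0.28,[0,0,0],0],[0.28,[0,0,0],0]]' 8; python3 -m inch '[[0.285,[0,0,0],0],[0.285,[0,0,0],0]]' 8
```

```text
clock: 3.78
eef_pos: [0.4601, -0.2883, 0.0458]
orientation: [[-0.989, 0.146, 0.001], [0.146, 0.989, -0.0], [-0.001, -0.0, -1.0]]
contact_force: [-1.1, 2.9, 5.9]
finger_gap: 0.024
gripper_force: 4.1
clock: 3.95
eef_pos: [0.4599, -0.2884, 0.0453]
orientation: [[-0.989, 0.147, 0.0], [0.147, 0.989, -0.0], [-0.0, 0.0, -1.0]]
contact_force: [1.0, 0.8, 0.2]
finger_gap: 0.0244
gripper_force: 0.5
```

```bash
python3 -m inch '[[0.278,[0,0,0],0],[0.278,[0,0,0],0],[0.278,[0,0,0],0]]' 8; python3 -m inch '[[0.278,[-0.05,0,-0.15],0],[0.278,[-0.05,0,-0.15],0],[0.278,[-0.05,0,-0.15],0],[0.278,[-0.05,0,-0.15],0],[0.278,[0,0,0],0],[0.278,[0,0,0],0],[0.278,[0,0,0],0]]' 8
```

```text
clock: 4.2
eef_pos: [0.4599, -0.2884, 0.0453]
orientation: [[-0.989, 0.147, 0.0], [0.147, 0.989, 0.0], [-0.0, 0.0, -1.0]]
contact_force: [0.3, 2.1, 2.6]
finger_gap: 0.0239
gripper_force: 6.0
clock: 4.78
eef_pos: [0.4617, -0.2887, 0.0512]
orientation: [[-0.989, 0.147, -0.0], [0.147, 0.989, 0.0], [0.0, 0.0, -1.0]]
contact_force: [0.9, 0.6, -3.5]
finger_gap: 0.0236
gripper_force: 5.8
```

```bash
python3 -m inch '[[0.278,[-0.05,0,-0.15],0],[0.278,[-0.05,0,-0.15],0],[0.278,[-0.05,0,-0.15],0],[0.278,[0,0,0],0],[0.278,[0,0,0],0]]' 8
python3 - <<'E'
from h import *
f=[]
for k in range(6):
    if k==0: m,im=snap("w3")
    else: robot.get_image("wrist")
    f.append(robot.get_obs()["contact_force"])
print(np.mean(f,0).round(2),np.std(f,0).round(2))
r=tab(m,im,(.47,-.2896));print(r[0],r[1],r[2],r[3])
cv2.imwrite("pics/s3.png",robot.get_image("scene")[:,:,::-1][150:280,120:300])
E
```

```text
clock: 5.2
eef_pos: [0.4633, -0.2889, 0.0559]
orientation: [[-0.989, 0.147, 0.0], [0.147, 0.989, -0.0], [-0.0, 0.0, -1.0]]
contact_force: [0.7, -0.5, -4.7]
finger_gap: 0.0239
gripper_force: 5.8
[ 1.24  0.11 -4.12] [0.42 0.67 0.5 ]
[295.89570552 321.06134969] [ 0.48941387 -0.28317448  0.052     ] [0.0044 0.0102] -0.1488215715283836
```

Raising this tab takes about 4 N with the far end still down, where an empty box would need 1 N (2 N even if carried level). This is the packed box. I'll lower it again and measure the rail.

```bash
python3 -m inch '[[0.278,[0.05,0,0.15],0],[0.278,[0.05,0,0.15],0],[0.278,[0.05,0,0.15],0],[0.278,[0.05,0,0.15],0],[0.278,[0.05,0,0.15],0],[0.278,[0.05,0,0.15],0],[0.278,[0.05,0,0.15],0],[0.278,[0,0,0.05],0],[0.29,[0,0,0],0],[0.4,[0,0,0],0],[0.4,[0,0,0],0]]' 20
python3 - <<'E'
from h import *
for n in("top","scene"):
    m=robot.camera_model(n);im=cv2.imread(f"pics/{n}0.png");g=cv2.cvtColor(im,cv2.COLOR_BGR2GRAY).astype(float)
    print(n,"cam",ray(m,(280,210))[0].round(3))
    cols=range(145,395,5) if n=="top" else range(140,440,5)
    up=[];lo=[]
    c0=(lambda u:151.5+(u-130)*(8/276)) if n=="top" else (lambda u:248+(u-140)*3/300)
    if n=="top": print(g[140:172,250].astype(int).tolist(), g[140:172,350].astype(int).tolist())
    else: print(g[232:268,260].astype(int).tolist(), g[232:268,160].astype(int).tolist())
E
```

```text
clock: 6.47
eef_pos: [0.4603, -0.2886, 0.0451]
orientation: [[-0.989, 0.146, 0.001], [0.146, 0.989, -0.0], [-0.001, -0.0, -1.0]]
contact_force: [-0.0, 0.0, -0.6]
finger_gap: 0.0345
gripper_force: 0.0
top cam [ 0.364 -0.002  1.537]
[154, 154, 153, 155, 154, 153, 154, 153, 154, 155, 162, 175, 181, 184, 186, 185, 162, 123, 110, 131, 147, 152, 152, 154, 154, 156, 154, 154, 150, 152, 153, 153] [155, 155, 155, 153, 154, 153, 154, 153, 154, 151, 152, 152, 153, 162, 172, 182, 187, 190, 183, 164, 125, 102, 120, 142, 150, 150, 151, 151, 150, 149, 149, 150]
scene cam [ 1.798 -0.072  0.925]
[123, 124, 124, 124, 123, 123, 123, 125, 135, 146, 153, 153, 140, 113, 94, 89, 89, 90, 90, 90, 90, 90, 89, 87, 83, 84, 96, 112, 120, 120, 120, 121, 121, 121, 120, 120] [80, 80, 79, 80, 80, 90, 109, 122, 140, 150, 152, 144, 115, 94, 89, 88, 89, 89, 89, 89, 89, 88, 89, 90, 85, 92, 112, 123, 124, 123, 123, 123, 124, 123, 121, 121]
```

Run:
```python
import cv2
im=cv2.imread("pics/top0.png")[135:180,300:420];cv2.imwrite("pics/r.png",cv2.resize(im,None,fx=6,fy=6,interpolation=0))
```

```text
(no output)
```

View pics/r.png

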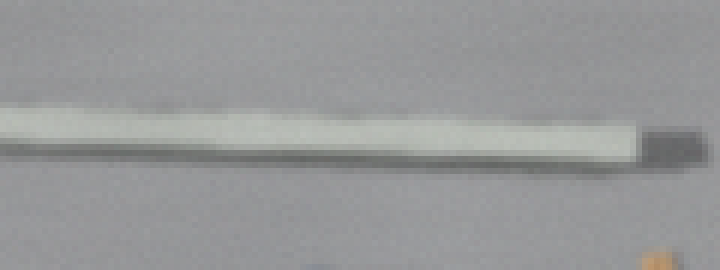

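The bright strip is the rail's top face, and the bright-to-dark step below it (crop (300,145), full image about (350,159)) is its upper front edge. The rail's end is at about x=406.

Run:
```python
from h import *
res={}
for n in("top","scene"):
    m=robot.camera_model(n);g=cv2.GaussianBlur(cv2.imread(f"pics/{n}0.png",0),(5,1),1).astype(float)
    pts=[]
    for u in (range(140,400,2) if n=="top" else range(145,440,2)):
        c=int(152+(u-130)*8/276 if n=="top" else 243)
        s=g[c-6:c+12,u];k=s[:10].argmax();mid=(s[k]+s[k:k+6].min())/2
        j=k+np.nonzero(s[k:]<mid)[0][0];v=c-6+j-1+(s[j-1]-mid)/(s[j-1]-s[j])
        pts.append(onz(m,(u,v),.045)[:2])
    pts=np.array(pts)
    for _ in range(3):
        f=np.polyfit(pts[:,1],pts[:,0],1);r=pts[:,0]-np.polyval(f,pts[:,1]);pts=pts[abs(r)<2*r.std()+1e-4]
    yaw=-np.arctan(f[0]);off=0 if n=="top" else .020
    print(n,"x at y=-.3,0,.3",(np.polyval(f,[-.3,0,.3])-off/np.cos(yaw)).round(4),"yaw",yaw.round(4),"rms",r.std().round(4),len(pts))
```

```text
top x at y=-.3,0,.3 [0.6834 0.689  0.6947] yaw -0.0188 rms 0.0003 115
scene x at y=-.3,0,.3 [0.6874 0.6928 0.6983] yaw -0.0183 rms 0.0004 137
```

```bash
python3 -m inch '[[0.4,[-0.4,0,0.35],0],[0.4,[-0.45,0,0.35],0],[0.4,[0,0,0],0],[0.3,[0,0,0],0],[0.27,[0,0,0],0],[0.2,[0,0,0],0],[0.2,[0,0,0],0],[0.2,[0,0,0],0],[0.2,[0,0,0],0]]' 30
```

```text
clock: 7.22
eef_pos: [0.4684, -0.2896, 0.0377]
orientation: [[-0.989, 0.147, 0.0], [0.147, 0.989, 0.0], [-0.0, 0.0, -1.0]]
contact_force: [2.1, 0.1, -4.9]
finger_gap: 0.0233
gripper_force: 31.0
```

```bash
python3 -m inch '[[0.2,[0,0,0.1],0],[0.2,[0,0,0.0],0],[0.2,[0,0,0],0]]'
```

```text
clock: 7.47
eef_pos: [0.4683, -0.2896, 0.0374]
orientation: [[-0.989, 0.146, 0.0], [0.146, 0.989, -0.0], [-0.0, -0.0, -1.0]]
contact_force: [-0.8, 3.5, 5.3]
finger_gap: 0.0235
gripper_force: 32.2
```

```bash
python3 -m inch '[[0.2,[-0.4,0,0],-0.0155],[0.2,[-0.4,0,0],-0.0155],[0.2,[-0.4,0,0],-0.0155],[0.2,[-0.4,0,0],-0.0155],[0.2,[-0.4,0,0],-0.0155],[0.2,[-0.4,0,0],-0.0155],[0.2,[-0.4,0,0],-0.0155],[0.2,[-0.4,0,0],-0.0155],[0.2,[-0.4,0,0],0],[0.2,[-0.4,0,0],0],[0.2,[0,0,0],0]]'
python3 - <<'E'
from h import *
o=robot.get_obs();print(np.round(o["eef_pos"],4),np.round(o["orientation"][0],4))
cv2.imwrite("pics/top4.png",robot.get_image("top")[:,:,::-1])
im=robot.get_image("wrist")[:,:,::-1];a=cv2.imread("pics/top4.png")[140:250,310:430]
cv2.imwrite("pics/c4.png",np.hstack([cv2.resize(a,(458,420)),im[:,130:430]]))
E
```

```text
clock: 8.38
eef_pos: [0.5011, -0.2932, 0.0373]
orientation: [[-1.0, 0.025, -0.012], [0.025, 1.0, 0.001], [0.012, 0.001, -1.0]]
contact_force: [-21.8, -1.3, 25.5]
finger_gap: 0.0236
gripper_force: 34.7
[ 0.5011 -0.2932  0.0373] [-0.9996  0.0246 -0.0124]
```

View pics/c4.png

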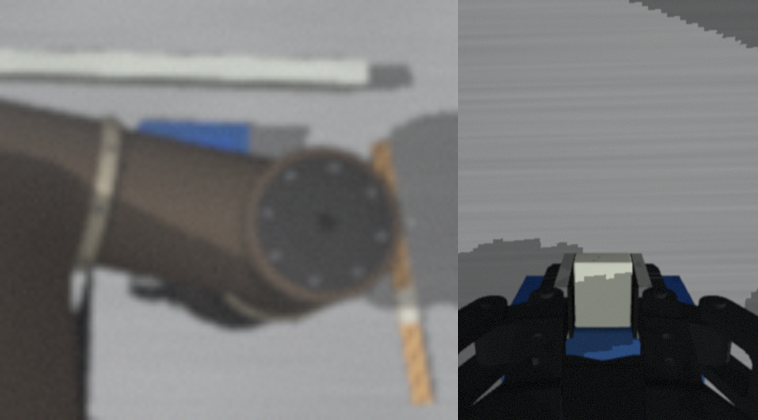

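The combined picture shows the box's far edge square and about 20 mm short of the rail, and the tab held centrally in the pads. The arm presses down too hard (25 N), so I'll ease it upwards.

```bash
python3 -m inch '[[0.2,[0,0,-0.1],0],[0.2,[0,0,-0.1],0],[0.2,[0,0,0],0],[0.2,[0,0,0],0]]'
```

```text
clock: 8.82
eef_pos: [0.507, -0.2927, 0.0382]
orientation: [[-1.0, 0.024, -0.002], [0.024, 1.0, 0.001], [0.002, 0.001, -1.0]]
contact_force: [-3.2, -0.6, -2.7]
finger_gap: 0.0233
gripper_force: 31.2
```

```bash
python3 -m inch '[[0.2,[-0.2,0,0.03],-0.006],[0.2,[-0.2,0,0],0],[0.2,[-0.2,0,0],0],[0.2,[-0.2,0,0],0],[0.2,[-0.2,0,0],0],[0.2,[-0.2,0,0],0],[0.2,[-0.2,0,0],0],[0.2,[-0.2,0,0],0]]'
```

```text
clock: 9.48
eef_pos: [0.5243, -0.293, 0.0384]
orientation: [[-1.0, 0.017, -0.0], [0.017, 1.0, 0.0], [0.0, 0.0, -1.0]]
contact_force: [-2.3, 0.5, -2.7]
finger_gap: 0.0231
gripper_force: 31.1
```

```bash
python3 -m inch '[[0.2,[-0.2,0,0.03],0],[0.2,[-0.2,0,0],0],[0.2,[-0.2,0,0],0],[0.2,[-0.2,0,0],0],[0.2,[0,0,0],0]]'
python3 -m inch '[[0.2,[-0.1,0,0],0],[0.2,[-0.1,0,0],0],[0.2,[0,0,0],0]]'
```

```text
clock: 9.9
eef_pos: [0.5328, -0.2933, 0.0382]
orientation: [[-1.0, 0.017, 0.001], [0.017, 1.0, -0.0], [-0.001, -0.0, -1.0]]
contact_force: [-0.8, 0.4, -4.1]
finger_gap: 0.0233
gripper_force: 31.1
clock: 10.15
eef_pos: [0.5343, -0.2933, 0.0382]
orientation: [[-1.0, 0.017, 0.0], [0.017, 1.0, -0.0], [-0.0, -0.0, -1.0]]
contact_force: [-2.3, -0.1, -3.5]
finger_gap: 0.0236
gripper_force: 31.1
```

```bash
python3 -m inch '[[0.2,[-0.1,0,0.03],0],[0.2,[-0.1,0,0],0],[0.2,[0,0,0],0]]'
python3 -m inch '[[0.2,[-0.1,0,0],0],[0.2,[-0.05,0,0],0],[0.2,[0,0,0],0]]'
```

```text
clock: 10.4
eef_pos: [0.5363, -0.2933, 0.038]
orientation: [[-1.0, 0.017, 0.0], [0.017, 1.0, -0.0], [-0.0, -0.0, -1.0]]
contact_force: [-2.1, -0.0, -3.5]
finger_gap: 0.0235
gripper_force: 31.2
clock: 10.65
eef_pos: [0.5378, -0.2933, 0.0379]
orientation: [[-1.0, 0.017, 0.0], [0.017, 1.0, -0.0], [-0.0, -0.0, -1.0]]
contact_force: [-2.2, 0.5, -3.1]
finger_gap: 0.0229
gripper_force: 31.2
```

```bash
python3 -m inch '[[0.2,[-0.1,0,0.03],0],[0.2,[-0.05,0,0],0],[0.2,[0,0,0],0]]'
python3 -m inch '[[0.2,[-0.1,0,0],0],[0.2,[0,0,0],0]]'
```

```text
clock: 10.9
eef_pos: [0.5393, -0.2934, 0.0376]
orientation: [[-1.0, 0.017, 0.0], [0.017, 1.0, -0.0], [-0.0, -0.0, -1.0]]
contact_force: [-3.0, -0.6, -3.1]
finger_gap: 0.0234
gripper_force: 31.2
clock: 11.07
eef_pos: [0.5402, -0.2934, 0.0376]
orientation: [[-1.0, 0.017, 0.0], [0.017, 1.0, -0.0], [-0.0, -0.0, -1.0]]
contact_force: [-3.0, -0.4, -3.5]
finger_gap: 0.0234
gripper_force: 31.2
```

```bash
python3 -m inch '[[0.2,[-0.1,0,0.02],0],[0.2,[0,0,0],0]]'
python3 -m inch '[[0.2,[-0.05,0,0],0],[0.2,[0,0,0],0]]'
```

```text
clock: 11.23
eef_pos: [0.5402, -0.2933, 0.0374]
orientation: [[-1.0, 0.017, -0.002], [0.017, 1.0, 0.0], [0.002, 0.0, -1.0]]
contact_force: [-7.2, -0.1, -0.0]
finger_gap: 0.0236
gripper_force: 31.6
clock: 11.4
eef_pos: [0.5403, -0.2933, 0.0374]
orientation: [[-1.0, 0.018, -0.002], [0.018, 1.0, 0.0], [0.002, 0.0, -1.0]]
contact_force: [-8.2, 0.7, 0.7]
finger_gap: 0.0229
gripper_force: 31.7
```

```bash
python3 -m inch '[[0.28,[0,0,0],0],[0.29,[0,0,0],0],[0.4,[0,0,0],0],[0.5,[0,0,0],0],[0.5,[0,0,0],0],[0.5,[0,0,-1],0],[0.5,[0.3,0,-2],0],[0.5,[0.5,0,-3],0],[0.5,[2,0,-4],0],[0.5,[3,0,-4],0],[0.5,[3,0,-4],0],[0.5,[0,0,0],0]]'
python3 -m inch '[[0.5,[0,-4,0],0],[0.5,[0,-4,0],0],[0.5,[0,-4,0],0],[0.5,[0,-4,0],0],[0.5,[0,-4,0],0],[0.5,[0,0,0],0]]'
python3 - <<'E'
from h import *
m,im=snap("w5");cv2.imwrite("pics/top5.png",robot.get_image("top")[:,:,::-1])
a=cv2.imread("pics/top5.png")[140:250,310:430]
cv2.imwrite("pics/c5.png",np.hstack([cv2.resize(a,(380,348)),im[36:384,150:]]))
E
```

```text
clock: 12.4
eef_pos: [0.4647, -0.2932, 0.2098]
orientation: [[-1.0, 0.017, 0.01], [0.017, 1.0, -0.004], [-0.01, -0.004, -1.0]]
contact_force: [0.3, 0.6, -0.0]
finger_gap: 0.043
gripper_force: 0.0
clock: 12.9
eef_pos: [0.4607, -0.4979, 0.201]
orientation: [[-1.0, 0.021, -0.0], [0.021, 1.0, -0.002], [0.0, -0.002, -1.0]]
contact_force: [1.0, 1.0, -0.0]
finger_gap: 0.0424
gripper_force: 0.0
```

View pics/c5.png

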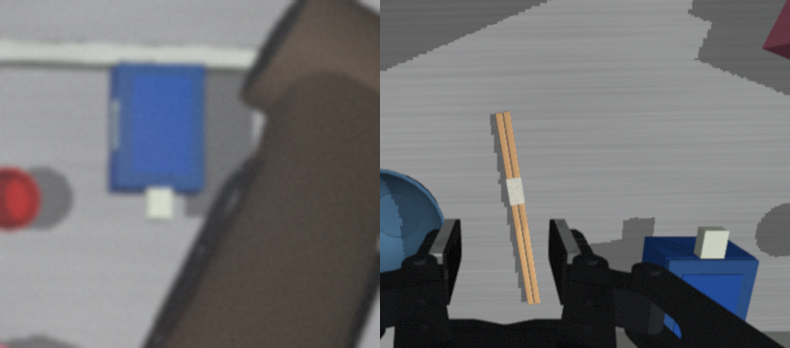

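```bash
python3 -m inch '[[0.5,[-2.4,3,-0.3],0],[0.5,[-2.4,3,-0.3],0],[0.5,[-2.4,3,-0.3],0],[0.5,[-2.4,3,-0.3],0],[0.5,[-2.4,3,-0.3],0],[0.5,[-2.4,3,-0.3],0],[0.5,[-2.2,2.5,0],0],[0.5,[0,0,0],0],[0.5,[0,0,0],0]]'
python3 - <<'E'
from h import *
m,im=snap("w6");print(proj(m,[.686,-.295,.05]),proj(m,[.621,-.295,.058]))
cv2.imwrite("pics/c6.png",cv2.resize(im[60:360,150:410],None,fx=2,fy=2))
E
```

```text
clock: 13.75
eef_pos: [0.6323, -0.2869, 0.22]
orientation: [[-1.0, 0.013, 0.001], [0.013, 1.0, 0.0], [-0.001, 0.0, -1.0]]
contact_force: [-1.4, 0.1, -0.7]
finger_gap: 0.0428
gripper_force: 0.0
[268.23653551 251.21124553] [266.75744732 190.60559211]
```

View pics/c6.png

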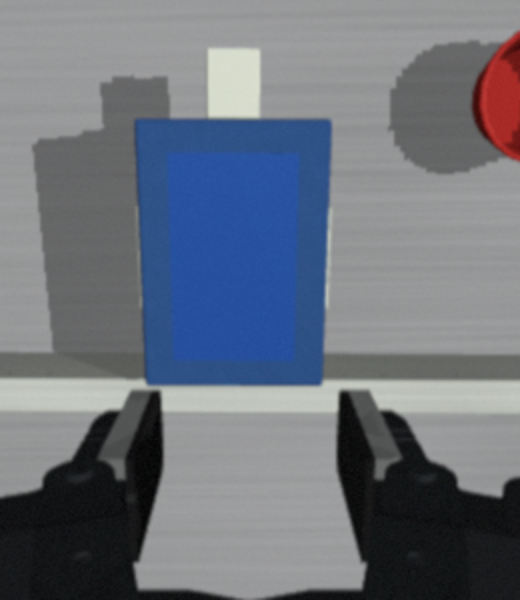

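The box's far lid edge, crop (147,384)–(322,383), lies on the rail's front edge (row about 380), and the box looks square. I'll check that numerically.

```bash
cat > chk.py <<'E'
from h import *
import sys
t=sys.argv[1];im=cv2.imread(f"pics/{t}.png");m=pickle.load(open(f"pics/{t}.pkl","rb"))
sat=cv2.cvtColor(im,cv2.COLOR_BGR2HSV)[:,:,1].astype(float);g=cv2.cvtColor(im,cv2.COLOR_BGR2GRAY).astype(float)
sat=cv2.GaussianBlur(sat,(5,1),1);g=cv2.GaussianBlur(g,(5,1),1)
def cross(s,a,b,rise):
    s=s[a:b];mid=(s.min()+s.max())/2
    j=np.nonzero((s[1:]>mid)&(s[:-1]<=mid) if rise else (s[1:]<=mid)&(s[:-1]>mid))[0][-1]
    return a+j+(s[j]-mid)/(s[j]-s[j+1])
def fit(us,f,z):
    p=np.array([onz(m,(u,f(u)),z)[:2] for u in us])
    for _ in range(3):
        k=np.polyfit(p[:,1],p[:,0],1);r=p[:,0]-np.polyval(k,p[:,1]);p=p[abs(r)<2*r.std()+1e-5]
    return k,r.std()
kf,rf=fit(range(228,307,2),lambda u:cross(sat[:,u],240,264,False),.058)
kn,rn=fit([*range(223,250,2),*range(285,310,2)],lambda u:cross(sat[:,u],110,135,True),.058)
kr,rr=fit([*range(170,216,2),*range(320,400,2)],lambda u:cross(g[:,u],240,256,True),.045)
for n,k,r in(("far",kf,rf),("near",kn,rn),("rail",kr,rr)):print(n,"slope",k[0].round(4),"x@-.33,-.295,-.25",np.polyval(k,[-.33,-.295,-.25]).round(4),"rms",r.round(5))
E
python3 chk.py w6
```

```text
far slope 0.0157 x@-.33,-.295,-.25 [0.6829 0.6835 0.6842] rms 3e-05
near slope 0.0197 x@-.33,-.295,-.25 [0.5553 0.556  0.5569] rms 0.00011
rail slope 0.0198 x@-.33,-.295,-.25 [0.6849 0.6856 0.6865] rms 7e-05
```

The slopes match to 0.2°, and contact was felt at TCP x=0.540. As insurance I'll give one gentle centred push on the tab's end with the fingers shut, so the box settles fully flush.

```bash
python3 -m inch '[[0,[3.4,-0.2,0],0],[0,[3.4,-0.2,0],0],[0,[3.4,-0.2,0],0],[0,[3.5,-0.2,0],0],[0,[0,0,0],0],[0,[0,0,3.5],0],[0,[0,0,3.5],0],[0,[0,0,3.5],0],[0,[0,0,3.5],0],[0,[0,0,2.5],0],[0,[0,0,1.5],0],[0,[0,0,0],0]]' 20
python3 -m inch '[[0,[0,0,0],0],[0,[0,0,0],0]]'
```

```text
clock: 14.8
eef_pos: [0.4908, -0.2954, 0.0363]
orientation: [[-1.0, 0.019, -0.006], [0.019, 1.0, 0.002], [0.006, 0.002, -1.0]]
contact_force: [0.2, 1.2, 0.7]
finger_gap: 0.0002
gripper_force: 0.0
clock: 14.97
eef_pos: [0.4945, -0.2962, 0.0409]
orientation: [[-1.0, 0.017, 0.002], [0.017, 1.0, -0.001], [-0.002, -0.001, -1.0]]
contact_force: [-0.5, 0.1, -0.4]
finger_gap: -0.0001
gripper_force: 0.0
```

```bash
python3 -m inch '[[0,[-0.5,0.3,0.2],0],[0,[-0.5,0,0],0],[0,[-0.3,0,0],0],[0,[-0.2,0,0],0],[0,[-0.1,0,0],0],[0,[0,0,0],0],[0,[0,0,0],0]]'
python3 -m inch '[[0,[-0.1,0,0],0],[0,[0,0,0],0]]'
python3 -m inch '[[0,[-0.1,0,0],0],[0,[0,0,0],0]]'
```

```text
clock: 15.55
eef_pos: [0.5099, -0.2928, 0.0373]
orientation: [[-1.0, 0.017, -0.0], [0.017, 1.0, 0.0], [0.0, 0.0, -1.0]]
contact_force: [0.3, 0.2, 0.5]
finger_gap: -0.0002
gripper_force: 0.0
clock: 15.72
eef_pos: [0.511, -0.2929, 0.0373]
orientation: [[-1.0, 0.017, -0.0], [0.017, 1.0, 0.0], [0.0, 0.0, -1.0]]
contact_force: [0.4, -0.7, -0.2]
finger_gap: -0.0006
gripper_force: 0.0
clock: 15.88
eef_pos: [0.5121, -0.2929, 0.0373]
orientation: [[-1.0, 0.017, 0.0], [0.017, 1.0, -0.0], [-0.0, -0.0, -1.0]]
contact_force: [0.2, 0.4, 0.1]
finger_gap: 0.0001
gripper_force: 0.0
```

```bash
for i in 1 2 3; do python3 -m inch '[[0,[-0.1,0,0],0],[0,[0,0,0],0]]' | sed -n '2p;4p'; done
```

```text
eef_pos: [0.5131, -0.293, 0.0374]
contact_force: [0.3, 0.3, 0.0]
eef_pos: [0.5139, -0.2929, 0.0373]
contact_force: [0.6, -0.4, -0.9]
eef_pos: [0.514, -0.2929, 0.0372]
contact_force: [-4.6, 0.5, 3.1]
```

```bash
for i in 1 2; do python3 -m inch '[[0,[-0.06,0,0],0],[0,[0,0,0],0]]' | sed -n '2p;4p'; done
```

```text
eef_pos: [0.514, -0.2929, 0.0372]
contact_force: [-6.1, 0.7, 5.3]
eef_pos: [0.514, -0.2929, 0.0372]
contact_force: [-8.1, -0.4, 6.7]
```

The box didn't move under 8 N, so it is bearing on the rail. I'll back off, rise and recheck.

```bash
python3 -m inch '[[0,[0.5,0,0],0],[0,[1,0,0],0],[0,[1,0,0],0],[0,[0,0,-3],0],[0,[0,0,-4],0],[0.5,[0,0,-4],0],[0.5,[0,0,-4],0],[0.5,[0,0,-3],0],[0.5,[-3.5,0,0],0],[0.5,[-3.5,0,0],0],[0.5,[-3.5,0.3,0],0],[0.5,[-3.6,0.3,0],0]]'
python3 -m inch '[[0.5,[0,0,0],0],[0.5,[0,0,0],0],[0.5,[0,0,0],0]]'
python3 - <<'E'
from h import *
snap("w7")
im=robot.get_image("scene")[:,:,::-1];cv2.imwrite("pics/scene7.png",im)
m,i=robot.camera_model("scene"),im
E
python3 chk.py w7
```

```text
clock: 17.72
eef_pos: [0.633, -0.289, 0.218]
orientation: [[-1.0, 0.018, 0.002], [0.018, 1.0, 0.0], [-0.002, 0.0, -1.0]]
contact_force: [1.1, -0.4, 0.9]
finger_gap: 0.043
gripper_force: 0.0
clock: 17.97
eef_pos: [0.6317, -0.2888, 0.2166]
orientation: [[-1.0, 0.017, -0.001], [0.017, 1.0, 0.0], [0.001, 0.0, -1.0]]
contact_force: [-0.6, 1.0, -0.2]
finger_gap: 0.0426
gripper_force: 0.0
far slope 0.018 x@-.33,-.295,-.25 [0.6827 0.6833 0.6841] rms 6e-05
near slope 0.0216 x@-.33,-.295,-.25 [0.5552 0.556  0.557 ] rms 0.00012
rail slope 0.0197 x@-.33,-.295,-.25 [0.685  0.6857 0.6866] rms 7e-05
```

View pics/scene7.png

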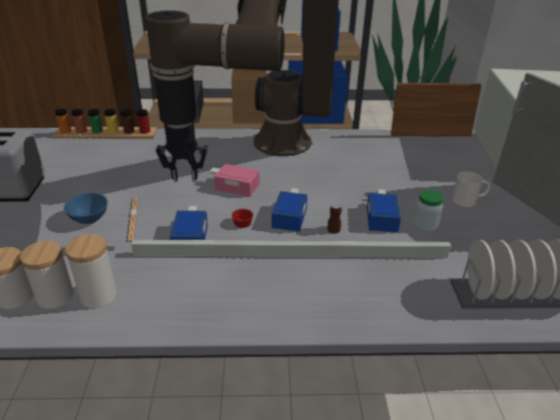

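The picture shows the right box against the rail at (190,225), with the other boxes and items unmoved and the gripper clear. The box's slope averages 0.0198 against 0.0197 for the rail.

```bash
python3 -c "
from bench import robot
print(robot.finish_job())"
```

```text
the job is handed in; nothing more can be done
None
```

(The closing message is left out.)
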